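Show the red chromatography column to the inspection camera

TASK

Take the glass column with the red collar off the column rack (lift it over the turned-up lip of the fork, then draw it out to the front) and hold it up to the inspection camera: upright, scale strip facing the lens, the middle of the glass on the lens axis 120 mm in front of the lens. Finish while holding it still there in the gripper, in the air and touching nothing else, for the camera to take its picture. Leave the other two columns, the camera and everything else on the bench undisturbed, and do not set the column down.

Things in the scene. Friction and masses are not known exactly. Their poses are not given: they have to be found in the camera images.
- column_red: The column to take: 200 mm tall, about 0.26 kg, upright, origin at the centre of its lower end, z up its axis. From z=0: nipple dia 10 to 12 mm, black foot cap dia 38 to 40 mm, glass dia 27 to 135 mm, RED collar dia 44 to 150 mm, black round head cap dia 38 to 185 mm with red top disc, nipple dia 12 to 200 mm. White scale strip 9 mm wide up the glass on its -x side.
- column_grip (a point): Place to grip the red column from above, across any direction: on its axis in the round head cap, 174 mm above its origin (with the TCP here the fingertips just clear the collar). Axes as the column's. A white index line on the top and side of the head cap marks the strip side (-x). In the rack the strip looks to the rack's front within 0.35 rad.
- glass_mid (a point): Middle of the red column's glass: on its axis, 87.5 mm above its origin. Axes as the column's.
- column_blue: Same column with blue collar and top disc, in another slot; it stays hanging.
- column_green: Same column with green collar and top disc, in another slot; it stays hanging.
- rack: Fixed column rack. Origin: centre of the underside of its base (160 x 320 x 12 mm) on the bench; its open front faces its own -x, its length runs along y. Three columns hang in it at x = 0, y = -100, 0, +100 mm (red in any of them) with their origins at z = 45 mm, tops at 245 mm. Two steel uprights 50 mm wide behind it at x = 56 to 64 mm, y = -50 and +50 mm, up to z = 184 mm.
- fork (a point): On the rack's axis, 180 mm up: top of the black fork plate (18 mm thick, x = -32 to 56 mm) on which the collars rest. Slots 31 mm wide, open to the rack's front (-x). Its front edge, x = -32 to -26 mm, is turned up 7 mm: raise a column over 8 mm to pass. The foot cap does not fit the slot: raise under 70 mm until drawn 55 mm out. Axes as the rack's.
- camera_stand: Fixed stand of the inspection camera. Origin: centre of the underside of its base (150 x 140 x 16 mm) on the bench; post dia 20 mm, 322 mm tall, at x = +45 mm. The camera looks level along the stand's -x. Grey body 50 mm square and lens barrel dia 36 mm from x = +67 to -90 mm, ring light dia 64 mm from -84 to -100 mm.
- lens (a point): Centre of the lens front (front face of the ring light), 100 mm in front of the stand's origin (x = -100 mm), between 170 and 230 mm above the bench as the camera happens to be clamped. Axes as the stand's: the camera looks along -x.
- focus (a point): Focus point: on the lens axis, 120 mm in front of the lens (stand x = -220 mm), in the air. The middle of the glass belongs here, with the column's -x (strip side) turned to the lens, that is along this point's +x. Axes as the stand's.
- solvent_bottle: Bystander: amber glass bottle with red cap, 70 mm dia, 160 mm tall, standing at the back. Origin: centre of the underside.
- beaker: Bystander: glass beaker, 66 mm dia, 85 mm tall, at the back. Origin: centre of the underside.
- vial_rack: Bystander: white block with eight vials, 60 x 130 x 57 mm, at the back left. Origin: centre of the underside.
- wrench: Bystander: 150 mm steel wrench lying flat in front of the robot. Origin: on its underside, about the middle.
- spare_cap: Bystander: spare black column foot cap, 38 mm dia, 40 mm tall with its nipple, on the right near the robot. Origin: centre of the underside.

How it is judged:
By the outcome, as a careful person would: the job done as asked, in the order asked, and still so for the second after the job is handed in, while the arm keeps its last pose, push and grip.
It also fails if it takes over 45 s, if anything falls off the work surface, if the arm or the gripper's body presses on something with over 40 N, if the wrist force passes 120 N, or if a joint passes its speed limit or range.

ROBOT

A 7-joint arm with a two-finger parallel gripper is mounted at the origin on the work surface. World frame = base frame: x ahead of the robot, y to its left, z up, the work surface at z = 0. Lengths are in m, angles in rad, forces in N, time in s.
With the tool pointing down it reaches from about 0.425 to 0.875 m from the base axis. Payload 9.9 kg.
Tool frame: the origin (TCP) lies between the finger pads, 19 mm behind the fingertips; this is the grasp point; z points along the fingers, y is the line along which they close (so a half turn about z gives the same grasp; the last joint's range is limited). The gripper opens to 85 mm and grips with 20 to 120 N. Pads are 22 mm wide; open, the fingers measure 114 mm over their backs; the gripper's body (76 mm by 85 mm) begins 54 mm behind the grasp point. The pads swing forward as they close: fully open they stand 13 mm farther back than shut.
Start: joints at [1.039, 0.576, 0.025, 1.437, -0.015, 1.129, -0.057], TCP at [0.292, -0.608, 0.25] pointing down, gripper open.
Joint ranges: [-2.76, 2.76], [-0.34, 2.15], [-1.52, 1.57], [0.19, 2.46], [-1.09, 4.23], [0.17, 1.99], [-2.82, 2.82]. Speed limits (rad/s): [2.22, 2.22, 3.01, 3.01, 3.14, 3.14, 3.14].

INTERFACE

Orientations are given as a unit quaternion [x, y, z, w].
In Python, from plant import ctrl gives the robot as it stands.
- The arm moves only by the tool move_arm, never from a script. Its argument "moves" is a list of rows, each an object with "jaw": the finger opening in m, from 0 to 0.0854; "dp": the shift along the tool's x, y, z in m, a list of three; "twist": the turn about the tool's z in rad. In form: [{"jaw": jaw, "dp": [tx, ty, tz], "twist": twist}, ...]. A call has 1 to 5 rows; each row is the pose to reach, as a shift and turn from the pose commanded when the call began, along the tool's axes at that moment; what a row does not reach only later rows make up. A row lasts 1/10 s, in which the tool goes at most 50 mm and 8.59 degrees, less where a joint would pass 70% of its speed; a pose out of reach is approached as far as the arm can. A call with a gripper value outside its range is refused whole. The fingers move at their own pace and stop on an object; the grip force is fixed at half the most. Time passes only in rows, so rows that repeat a pose let the fingers close. It gives the time, the measured TCP pose, the force, the opening and the grip force at its end, in the units of the state.
- ctrl.read_state(): the state, without advancing time (a new reading comes with each control period).
- ctrl.snapshot(name): name is "scene" or "top"; returns a dict with "image" (400x640x3 uint8, red, green, blue), "intrinsics" (3x3 intrinsics, pixels), "eye" and "orientation" of the camera in the world. Camera axes: x right, y up, looking along -z (the intrinsics and any distortion apply to the point x, -y, -z); pixel columns grow to the right and rows downward; lengths in m; the calibration is good to about 2 mm. A picture is of the moment at which its call begins. There is no depth.
- ctrl.job_done(): hands the job in; it is judged then, once.
Trained networks look in a picture, given as the dict that the camera call returned (one of the last four; its "shot" number tells which), for a name from the list of things; names that differ only in an ending like _2 or _b are one class to them, and where a whole thing is asked for, a point or a joint stands for the part that bears it (a point fixed in the world has none). Each returns a list of dicts, best first, with "score" (0 to 1); they miss things now and then, are a little off and sometimes report something else, mostly with a low value. They report only what shows in the picture. A call takes as long as a camera call.
- ctrl.outline_of(name, picture): "mask" (400x640 bool, what is visible of it) and "pixel" ([column, row] in pixels, amid what is visible of it).
- ctrl.tip_of(name, picture): "pixel" ([column, row] in pixels: a listed point, or the origin of a listed thing).
The state is a dict: "clock": time; "qpos": joint angles; "qvel": joint speeds; "joint_efforts": joint torques, N m; "tool_pos": TCP position; "tcp_rot": TCP orientation; "force": force on the tool from outside, world axes, zero at the start; "wrist_torque": the same for the moment, N m; "opening": opening from 0.0 (shut) to 1.0 (fully open); "finger_force": force on a finger pad.
Only numpy, scipy, OpenCV 4.12 (cv2) and the standard library are available. Lean on these libraries where they do the work, as an engineer would, in place of code of your own. Each camera call takes 0.05 s, during which the arm holds its last target. There are 200 camera calls.

## Working session

There is one attempt and no reset: what is moved stays moved. The work goes in short steps, Python scripts to look and compute and a tool call to move; the robot and the scene stay as the last step left them, time stands still between calls to the robot, and variables do not carry over. Pictures are saved under pics/ and viewed, at most 10 in all, crops included, and the job is handed in when it is done.

Besides the shell and the picture viewer there is one more tool, called after "Call:" as a command line: name --argument value ..., lists and objects as JSON in quotes. move_arm: Moves the arm, as the interface text tells. Its arguments: {"type":"object","properties":{"moves":{"type":"array"}},"required":["moves"]}

```bash
mkdir -p pics; cat > h.py <<'E'
import numpy as np, cv2
from plant import ctrl
from scipy.spatial.transform import Rotation as R
def snap(n,save=None):
    s=ctrl.snapshot(n)
    if save: cv2.imwrite('pics/'+save,cv2.cvtColor(s['image'],cv2.COLOR_RGB2BGR))
    return s
def rot(s):
    o=np.array(s['orientation']); return R.from_quat(o).as_matrix() if o.size==4 else o.reshape(3,3)
def ray(s,p):
    K=np.array(s['intrinsics']); d=np.linalg.inv(K)@[p[0],p[1],1]
    d=rot(s)@(d*[1,-1,-1]); return np.array(s['eye']),d/np.linalg.norm(d)
def proj(s,P):
    c=rot(s).T@(np.asarray(P,float)-s['eye']); c=c*[1,-1,-1]; u=np.array(s['intrinsics'])@c; return u[:2]/u[2]
def tri(rs):
    A=np.zeros((3,3));b=np.zeros(3)
    for e,d in rs:
        M=np.eye(3)-np.outer(d,d);A+=M;b+=M@e
    x=np.linalg.solve(A,b); return x,[np.linalg.norm(np.cross(x-e,d)) for e,d in rs]
def atz(r,z): return r[0]+r[1]*(z-r[0][2])/r[1][2]
E
python3 - <<'E'
from h import *
st=ctrl.read_state();print(st)
a=snap('scene','s0.png');b=snap('top','t0.png')
print({k:v for k,v in a.items() if k!='image'},{k:v for k,v in b.items() if k!='image'})
for n in ['column_red','column_grip','glass_mid','column_blue','column_green','rack','fork','camera_stand','lens','focus','spare_cap','wrench','solvent_bottle','beaker','vial_rack']:
    pa=ctrl.tip_of(n,a);pb=ctrl.tip_of(n,b)
    print(n,[(np.round(x['pixel'],1),round(x['score'],2)) for x in pa[:2]],[(np.round(x['pixel'],1),round(x['score'],2)) for x in pb[:2]])
    if pa and pb: print('   ',tri([ray(a,pa[0]['pixel']),ray(b,pb[0]['pixel'])]))
    elif pb: print('  top z0',atz(ray(b,pb[0]['pixel']),0))
E
```

```text
{'clock': 0.0, 'qpos': array([ 1.03918738,  0.57655139,  0.02483809,  1.43790071, -0.01500881,
        1.12897753, -0.05649881]), 'qvel': array([-0.00120891, -0.00038237,  0.0012232 , -0.00093532,  0.00076402,
       -0.0007819 , -0.00062828]), 'joint_efforts': array([ 4.87882460e-05, -7.65745926e+01,  2.25067802e+00, -2.85960621e+01,
        1.54892507e-02,  1.27773959e-02, -7.86676708e-06]), 'tool_pos': array([ 0.29210369, -0.60806632,  0.2491321 ]), 'tcp_rot': array([ 9.75033539e-01,  2.22056106e-01, -2.20154592e-04, -7.96404273e-04]), 'force': array([-0.25530371, -0.2046587 ,  0.43787918]), 'wrist_torque': array([-0.01501326, -0.02588136, -0.00316535]), 'finger_force': 0.0, 'opening': 1.0000790216808195}
{'intrinsics': array([[478.09179545,   0.        , 319.72236646],
       [  0.        , 478.09179545, 197.20299693],
       [  0.        ,   0.        ,   1.        ]]), 'eye': array([ 0.91555291, -0.75096494,  1.20943564]), 'orientation': array([0.30943721, 0.0802199 , 0.22298794, 0.92091789]), 'shot': 1} {'intrinsics': array([[511.06004091,   0.        , 320.86282566],
       [
[... 2169 characters left out ...]
5254]), [np.float64(0.003220453979880747), np.float64(0.0032204539798806704)])
solvent_bottle [(array([395.6, 227.1]), 0.79)] [(array([289.2, 141.3]), 0.78)]
    (array([ 0.74109357,  0.07979359, -0.01587704]), [np.float64(0.006615793498550477), np.float64(0.006615793498550715)])
beaker [(array([416.8, 191.8]), 0.97), (array([417.8, 155.7]), 0.49)] [(array([253.9, 139.3]), 0.82)]
    (array([0.74811549, 0.20365842, 0.01886765]), [np.float64(0.003195628258129292), np.float64(0.00319562825812941)])
vial_rack [(array([417.4, 157. ]), 0.67)] [(array([206.9, 155.5]), 0.87)]
    (array([ 0.69605016,  0.36688801, -0.00453994]), [np.float64(0.0005559380189176248), np.float64(0.0005559380189175536)])
```

```bash
python3 - <<'E'
import cv2
s=cv2.imread('pics/s0.png');t=cv2.imread('pics/t0.png')
c=cv2.resize(s[60:320,230:450],None,fx=1.8,fy=1.8,interpolation=2)   # 396x468
d=cv2.resize(t[130:260,170:420],None,fx=1.6*1,fy=1.6,interpolation=2)
import numpy as np
o=np.zeros((600,800,3),np.uint8);o[:468,:396]=c;o[:208,400:800]=d[:,:400]
e=cv2.resize(s,(384,240));o[220:460,400:784]=e
cv2.imwrite('pics/c0.png',o)
E
```

```text
(no output)
```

View pics/c0.png

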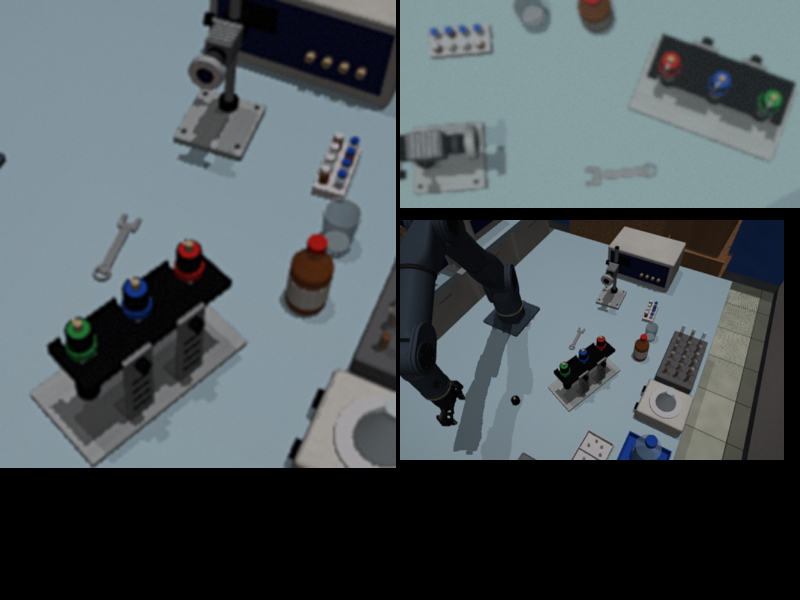

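View pics/t0.png

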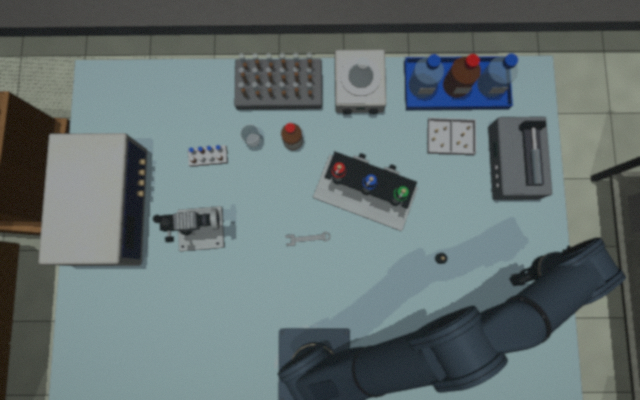

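The top view (up = +x, left = +y) shows the red column at the left end of the rack, about (340,170), with the open front towards the robot. The camera stand is at about (200,228), looking along world -y with its lens at (214,219). Next I'll get precise geometry.

```bash
python3 - <<'E'
from h import *
a=snap('scene');b=snap('top')
for n in ['column_red','column_blue','column_green']:
    out=[]
    for s in (a,b):
        m=ctrl.outline_of(n,s)
        for x in m[:2]:
            ys,xs=np.nonzero(x['mask']);print(n,s['shot'],round(x['score'],2),np.round(x['pixel'],1),xs.min(),xs.max(),ys.min(),ys.max(),len(xs))
for n in ['rack','camera_stand']:
    for s in (a,b):
        for x in ctrl.outline_of(n,s)[:2]:
            m=x['mask'].astype(np.uint8);c=max(cv2.findContours(m,0,2)[0],key=cv2.contourArea);r=cv2.minAreaRect(c);print(n,s['shot'],round(x['score'],2),np.round(x['pixel']),r)
# averaged images, zoomed
def avg(n,k=6): 
    L=[snap(n) for _ in range(k)];return np.mean([l['image'].astype(float) for l in L],0),L[-1]
A,a=avg('scene');B,b=avg('top');np.savez('avg0.npz',A=A,B=B)
z=lambda I,x,y,w,h,f:cv2.resize(np.clip(I[y:y+h,x:x+w]*1.3,0,255).astype(np.uint8)[...,::-1],None,fx=f,fy=f,interpolation=2)
cv2.imwrite('pics/z1.png',np.hstack([z(B,310,145,110,90,5)[:450,:], np.vstack([z(A,255,175,50,50,5)*0+0,z(A,317,187,36,36,7)[:200,:250]])[:450]]))
cv2.imwrite('pics/z2.png',np.hstack([z(B,150,195,80,60,5),z(A,325,80,60,60,5)]))
E
```

```text
column_red 3 0.73 [330.7 202.4] 327 342 193 216 319
column_red 4 0.63 [338.3 171.3] 332 344 162 183 203
column_blue 3 0.76 [304.4 226.3] 297 313 214 239 356
column_blue 4 0.67 [362.1 183.1] 362 376 174 194 239
column_green 3 0.82 [274.9 254.6] 266 284 236 282 424
column_green 4 0.72 [400.5 194.3] 391 408 185 205 252
rack 3 0.67 [307. 259.] ((307.5538330078125, 255.06922912597656), (68.84906768798828, 127.26112365722656), 52.12501525878906)
rack 3 0.38 [274. 251.] ((274.64410400390625, 248.37350463867188), (23.545827865600586, 16.413053512573242), 85.60128784179688)
rack 4 0.67 [358. 189.] ((366.1461486816406, 186.2841796875), (96.96105194091797, 60.2935905456543), 20.07152557373047)
camera_stand 3 0.77 [354. 113.] ((358.05572509765625, 94.98541259765625), (45.83732986450195, 103.77777862548828), 11.888657569885254)
camera_stand 4 0.97 [194. 228.] ((187.83023071289062, 229.29739379882812), (41.712158203125, 69.7801513671875), 85.03025817871094)
camera_stand 4 0.66 [358. 186.] ((366.80511474609375, 186.3721923828125), (96.46088409423828, 60.89472198486328), 20.72555923461914)
```

View pics/z1.png

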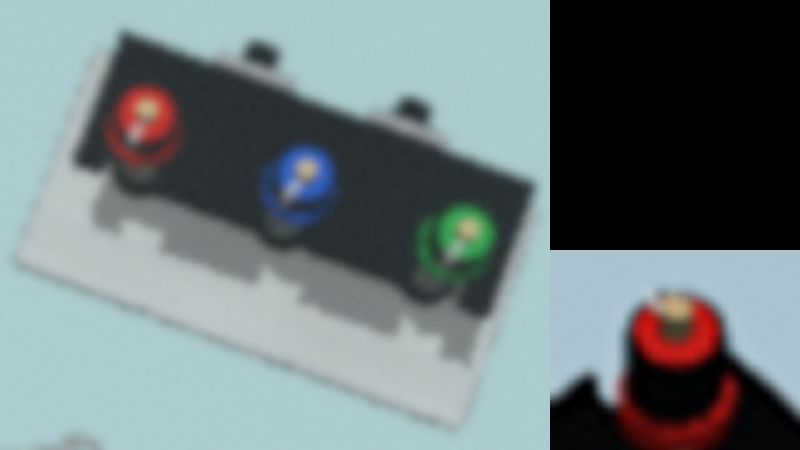

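View pics/z2.png

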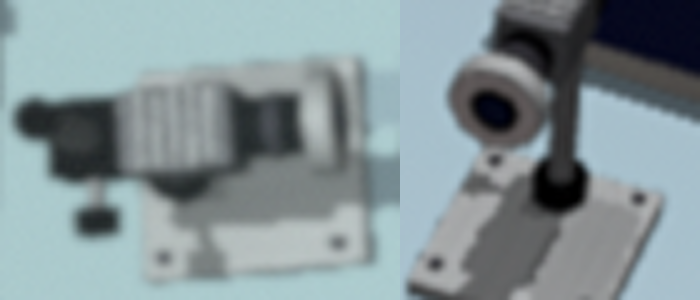

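```bash
cat > fit.py <<'E'
from h import *
from scipy.optimize import least_squares
a=snap('scene');b=snap('top');D=np.load('avg0.npz');A,B=D['A'],D['B']
tp=lambda x,y,ox,oy,f=5:np.array([ox+(x+.5)/f-.5,oy+(y+.5)/f-.5])
def T(p,P): c,s=np.cos(p[2]),np.sin(p[2]);return np.array([p[0]+c*P[0]-s*P[1],p[1]+s*P[0]+c*P[1],P[2]])
def rk(p):
    h=p[3];L=[((123,32),(.056,h,.18)),((535,185),(.056,-h,.18)),((488,318),(-.032,-h,.187)),((73,165),(-.032,h,.187)),
     ((12,262),(-.08,.16,.012)),((458,430),(-.08,-.16,.012)),((148,113),(0,.1,.23)),((307,173),(0,0,.23)),((467,230),(0,-.1,.23))]
    return np.concatenate([proj(b,T(p,P))-tp(*u,310,145) for u,P in L])
r=least_squares(rk,[.57,-.17,-.3,.15]);print('rack',r.x,np.round(r.fun.reshape(-1,2),1).tolist())
p=r.x;print('red slot',T(p,(0,.1,.23)))
def st(q): return np.concatenate([proj(b,T(q,P))-tp(*u,150,195) for u,P in [((140,72),(.075,-.07,.016)),((362,57),(-.075,-.07,.016)),((372,262),(-.075,.07,.016)),((150,280),(.075,.07,.016))]])
r=least_squares(st,[.44,.4,np.pi/2]);q=r.x;print('stand',q,np.round(r.fun.reshape(-1,2),1).tolist())
for s,n in((a,'scene'),(b,'top')):
    print(n,'det lens',[np.round(x['pixel'],1) for x in ctrl.tip_of('lens',s)[:1]])
    for z in(.17,.18,.19,.2,.21,.22,.23): print(z,np.round(proj(s,T(q,(-.1,0,z))),1),end=' ')
    print()
# red disc colour centroid
for s,I in((a,A),(b,B)):
    c=proj(s,T(p,(0,.1,.23))); m=(I[...,0]>150)&(I[...,1]<90)
    yy,xx=np.mgrid[:400,:640];m&=(np.hypot(xx-c[0],yy-c[1])<12);print('pred',c,'red centroid',xx[m].mean(),yy[m].mean(),m.sum())
# index line yaw
c0=T(p,(0,.1,0));W=np.minimum(B[...,1],B[...,2]).astype(np.float32)
for y in np.arange(-.7,.75,.1):
    d=-np.array([np.cos(p[2]+y),np.sin(p[2]+y)])
    v=[]
    for R_,Z in [(t,.23) for t in np.linspace(.009,.019,6)]+[(.019,z) for z in np.linspace(.215,.23,4)]:
        u=proj(b,[c0[0]+d[0]*R_,c0[1]+d[1]*R_,Z]);v.append(cv2.getRectSubPix(W,(1,1),(float(u[0]),float(u[1])))[0,0])
    print(round(y,1),round(np.mean(v[:6])),round(np.mean(v[6:])))
E
python3 fit.py
```

```text
rack [ 0.56052814 -0.17372934 -0.37159876  0.13354133] [[0.3, -0.2], [0.1, -0.5], [0.3, -0.6], [0.1, -1.0], [-0.1, 0.3], [0.6, 0.5], [-0.4, 0.5], [-0.5, 0.3], [-0.4, 0.8]]
red slot [ 0.5968387  -0.08055454  0.23      ]
stand [0.44280148 0.37443948 1.64439619] [[-0.0, 0.0], [0.3, -0.6], [0.3, 0.2], [-0.6, 0.3]]
scene det lens [array([343.6, 100.7])]
0.17 [341.7 113. ] 0.18 [341.7 110.6] 0.19 [341.8 108.2] 0.2 [341.9 105.8] 0.21 [342.  103.3] 0.22 [342.1 100.8] 0.23 [342.2  98.3] 
top det lens [array([217.9, 217.5])]
0.17 [221.6 220.2] 0.18 [220.9 219.8] 0.19 [220.2 219.5] 0.2 [219.6 219.1] 0.21 [218.9 218.7] 0.22 [218.2 218.3] 0.23 [217.5 217.9] 
pred [333.44444232 198.30161543] red centroid 335.25 199.375 8
pred [338.75504452 167.68886007] red centroid 336.5 165.5 2
-0.7 53 38
-0.6 60 41
-0.5 69 44
-0.4 79 51
-0.3 87 58
-0.2 91 60
-0.1 90 60
-0.0 84 54
0.1 74 47
0.2 64 42
0.3 56 38
0.4 48 36
0.5 45 36
0.6 43 36
0.7 41 35
```

```bash
cat >> h.py <<'E'
def goal(P,yaw=None):
    st=ctrl.read_state();M=R.from_quat(st['tcp_rot']).as_matrix();d=M.T@(np.array(P)-st['tool_pos'])
    y=np.arctan2(M[1,1],M[0,1]);tw=0 if yaw is None else -((yaw-y+np.pi)%(2*np.pi)-np.pi)
    print('t',round(st['clock'],2),'pos',np.round(st['tool_pos'],4),'yawY',round(y,4),'zaxis',np.round(M[:,2],3),'F',np.round(st['force'],1),'open',round(st['opening'],3),'ff',round(st['finger_force'],1));print('  dp',np.round(d,4),'twist',round(tw,4))
E
python3 - <<'E'
from h import *
a=snap('scene');b=snap('top')
ra=ray(a,(335.1,198.4));rb=ray(b,(339.2,167.3))
print(tri([ra,rb]),atz(ra,.23),atz(rb,.23))
la=ray(a,(343.6,100.7));print('lens',tri([la,ray(b,(217.9,217.5))]))
goal([.597,-.081,.34],-.372)
E
```

```text
(array([ 0.59949956, -0.08069762,  0.23057806]), [np.float64(0.0019756453720063344), np.float64(0.0019756453720061393)]) [ 0.60076863 -0.07890901  0.23      ] [ 0.59800486 -0.08188527  0.23      ]
lens (array([0.45332321, 0.27627973, 0.22009345]), [np.float64(0.001119708157463193), np.float64(0.0011197081574630518)])
t 3.1 pos [ 0.2923 -0.6085  0.25  ] yawY -1.123 zaxis [ 0. -0. -1.] F [-0.6  0.3 -0.6] open 1.0 ff 0.0
  dp [ 0.5031 -0.3435 -0.09  ] twist -0.751
```

Call:
move_arm --moves '[{"jaw": 0.085,"dp": [0,0,-0.05],"twist": -0.1},{"jaw": 0.085,"dp": [0.02,-0.014,-0.09],"twist": -0.2},{"jaw": 0.085,"dp": [0.06,-0.04,-0.09],"twist": -0.3},{"jaw": 0.085,"dp": [0.1,-0.068,-0.09],"twist": -0.4},{"jaw": 0.085,"dp": [0.14,-0.095,-0.09],"twist": -0.5}]'

```text
clock: 3.6
tool_pos: [0.3779, -0.4607, 0.3404]
tcp_rot: [0.889, 0.458, 0.0, 0.0]
force: [0.6, 0.0, 0.1]
opening: 0.994
finger_force: 0.0
```

```bash
python3 -c "
from h import *
goal([.599,-.0805,.34],-.372)"
```

```text
t 3.6 pos [ 0.3779 -0.4607  0.3404] yawY -0.6194 zaxis [ 0.001 -0.001 -1.   ] F [0.6 0.  0.1] open 0.994 ff 0.0
  dp [ 4.379e-01 -4.070e-02  3.000e-04] twist -0.2474
```

Call:
move_arm --moves '[{"jaw": 0.085,"dp": [0.048,-0.004,0],"twist": -0.1},{"jaw": 0.085,"dp": [0.096,-0.009,0],"twist": -0.2},{"jaw": 0.085,"dp": [0.144,-0.0135,0],"twist": -0.2474},{"jaw": 0.085,"dp": [0.192,-0.018,0],"twist": -0.2474},{"jaw": 0.085,"dp": [0.24,-0.022,0],"twist": -0.2474}]'

```text
clock: 4.1
tool_pos: [0.5001, -0.2528, 0.3403]
tcp_rot: [0.827, 0.563, 0.0, 0.0]
force: [0.4, -0.2, -0.4]
opening: 0.997
finger_force: 0.0
```

```bash
python3 -c "
from h import *
goal([.599,-.0805,.34],-.372)"
```

```text
t 4.1 pos [ 0.5001 -0.2528  0.3403] yawY -0.3758 zaxis [ 0. -0. -1.] F [ 0.4 -0.2 -0.4] open 0.997 ff 0.0
  dp [0.1966 0.0288 0.0003] twist -0.0038
```

Call:
move_arm --moves '[{"jaw": 0.085,"dp": [0.048,0.007,0],"twist": 0},{"jaw": 0.085,"dp": [0.096,0.014,0],"twist": 0},{"jaw": 0.085,"dp": [0.144,0.021,0],"twist": 0},{"jaw": 0.085,"dp": [0.192,0.028,0],"twist": 0},{"jaw": 0.085,"dp": [0.1966,0.0288,0],"twist": 0}]'

```text
clock: 4.6
tool_pos: [0.6006, -0.0743, 0.3398]
tcp_rot: [0.824, 0.566, 0.002, -0.001]
force: [0.1, 0.7, -0.4]
opening: 1.0
finger_force: 0.0
```

```bash
python3 -c "
from h import *
a=snap('scene');b=snap('top')
goal([.599,-.0805,.219],-.372)
import cv2
z=lambda I,x,y,w,h,f:cv2.resize(np.clip(I[y:y+h,x:x+w]*1.3,0,255).astype(np.uint8)[...,::-1],None,fx=f,fy=f,interpolation=2)
cv2.imwrite('pics/g1.png',np.hstack([z(a['image'],270,130,120,120,3.3),z(b['image'],280,110,120,120,3.3)]))
"
```

```text
t 4.7 pos [ 0.5988 -0.0803  0.3397] yawY -0.3722 zaxis [-0.  0. -1.] F [-0.2 -0.5 -0.3] open 0.995 ff 0.0
  dp [-1.000e-04  3.000e-04  1.207e-01] twist -0.0002
```

View pics/g1.png

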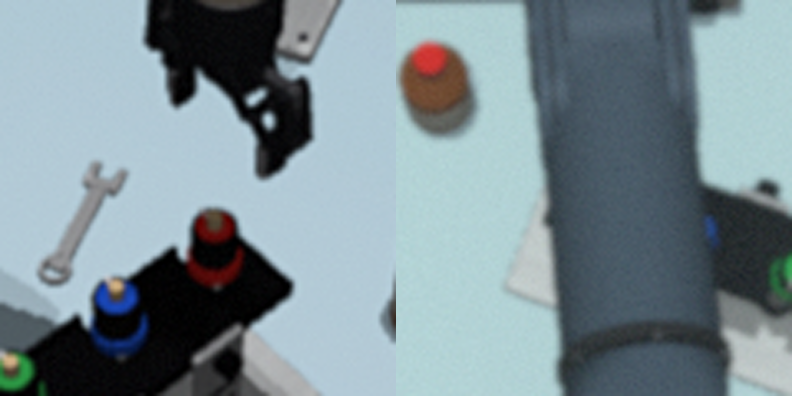

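The scene view shows the open fingers straddling the red column's head cap, at crop pixel (215,225). Next I descend.

Call:
move_arm --moves '[{"jaw": 0.085,"dp": [0,0,0.04],"twist": 0},{"jaw": 0.085,"dp": [0,0,0.08],"twist": 0},{"jaw": 0.085,"dp": [0,0,0.105],"twist": 0},{"jaw": 0.085,"dp": [0,0,0.12],"twist": 0},{"jaw": 0.085,"dp": [0,0,0.12],"twist": 0}]'

```text
clock: 5.2
tool_pos: [0.5965, -0.0845, 0.2179]
tcp_rot: [0.827, 0.562, -0.002, -0.001]
force: [0.2, 0.7, 0.8]
opening: 0.998
finger_force: 0.0
```

Call:
move_arm --moves '[{"jaw": 0.05,"dp": [0,0,0],"twist": 0},{"jaw": 0.05,"dp": [0,0,0],"twist": 0},{"jaw": 0.03,"dp": [0,0,0],"twist": 0},{"jaw": 0.03,"dp": [0,0,0],"twist": 0},{"jaw": 0.03,"dp": [0,0,0],"twist": 0}]'

```text
clock: 5.7
tool_pos: [0.5986, -0.0823, 0.2212]
tcp_rot: [0.827, 0.563, 0.0, 0.001]
force: [-2.3, -0.2, 5.6]
opening: 0.428
finger_force: 59.4
```

```bash
python3 -c "
from h import *
goal([.599,-.0805,.219],-.372)"
```

```text
t 5.7 pos [ 0.5986 -0.0823  0.2212] yawY -0.3758 zaxis [ 0.001 -0.    -1.   ] F [-2.3 -0.2  5.6] open 0.428 ff 59.4
  dp [ 0.0018 -0.0003  0.0022] twist -0.0038
```

Call:
move_arm --moves '[{"jaw": 0.03,"dp": [0,0,-0.005],"twist": 0},{"jaw": 0.03,"dp": [0,0,-0.012],"twist": 0},{"jaw": 0.03,"dp": [0,0,-0.02],"twist": 0},{"jaw": 0.03,"dp": [0,0,-0.025],"twist": 0},{"jaw": 0.03,"dp": [0,0,-0.025],"twist": 0}]'

```text
clock: 6.2
tool_pos: [0.5989, -0.0821, 0.246]
tcp_rot: [0.827, 0.563, 0.001, 0.0]
force: [-0.0, 0.6, -2.9]
opening: 0.427
finger_force: 60.3
```

```bash
python3 -c "
from h import *
a=snap('scene');goal([.599,-.0805,.245],-.372)
z=lambda I,x,y,w,h,f:cv2.resize(np.clip(I[y:y+h,x:x+w]*1.3,0,255).astype(np.uint8)[...,::-1],None,fx=f,fy=f,interpolation=2)
cv2.imwrite('pics/g2.png',z(a['image'],250,130,120,130,4))
"
```

```text
t 6.25 pos [ 0.5986 -0.0821  0.2454] yawY -0.3756 zaxis [ 0.001 -0.    -1.   ] F [-0.1 -0.3 -3.2] open 0.426 ff 60.3
  dp [ 0.0016 -0.0002  0.0004] twist -0.0036
```

View pics/g2.png

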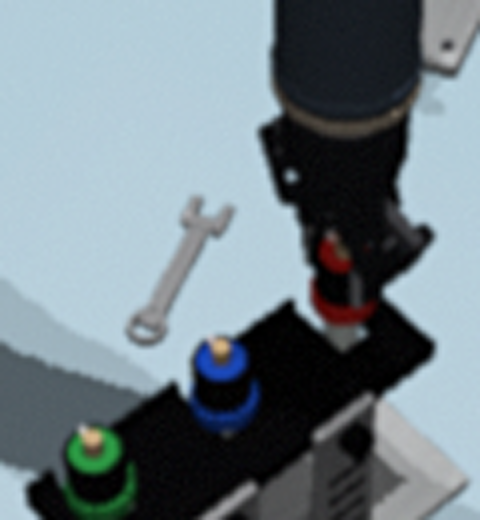

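The column hangs free: glass shows below the collar, and the weight reads 3 N. Next I draw it out to the front.

Call:
move_arm --moves '[{"jaw": 0.03,"dp": [0,-0.02,0],"twist": 0},{"jaw": 0.03,"dp": [0,-0.05,0],"twist": 0},{"jaw": 0.03,"dp": [0,-0.08,0],"twist": 0},{"jaw": 0.03,"dp": [0,-0.11,0],"twist": 0},{"jaw": 0.03,"dp": [0,-0.13,0],"twist": 0}]'

```text
clock: 6.75
tool_pos: [0.4753, -0.0338, 0.2448]
tcp_rot: [0.827, 0.563, -0.001, -0.0]
force: [0.5, 0.2, -3.2]
opening: 0.428
finger_force: 60.7
```

```bash
python3 -c "
from h import *
goal([.46,.02,.40],None)"
```

```text
t 6.75 pos [ 0.4753 -0.0338  0.2448] yawY -0.375 zaxis [-0.001 -0.    -1.   ] F [ 0.5  0.2 -3.2] open 0.428 ff 60.7
  dp [ 0.0443 -0.0341 -0.1552] twist 0
```

Call:
move_arm --moves '[{"jaw": 0.03,"dp": [0,0,-0.04],"twist": -0.14},{"jaw": 0.03,"dp": [0,0,-0.08],"twist": -0.28},{"jaw": 0.03,"dp": [0,0,-0.12],"twist": -0.42},{"jaw": 0.03,"dp": [0,0,-0.16],"twist": -0.56},{"jaw": 0.03,"dp": [0,0,-0.2],"twist": -0.7}]'

```text
clock: 7.25
tool_pos: [0.4769, -0.0344, 0.4466]
tcp_rot: [0.581, 0.814, -0.0, 0.0]
force: [0.8, 0.3, -2.9]
opening: 0.424
finger_force: 61.8
```

Call:
move_arm --moves '[{"jaw": 0.03,"dp": [0,0,0],"twist": -0.14},{"jaw": 0.03,"dp": [0,0,0],"twist": -0.28},{"jaw": 0.03,"dp": [0,0,0],"twist": -0.42},{"jaw": 0.03,"dp": [0,0,0],"twist": -0.56},{"jaw": 0.03,"dp": [0,0,0],"twist": -0.7}]'

```text
clock: 7.75
tool_pos: [0.4773, -0.0344, 0.4447]
tcp_rot: [0.267, 0.964, -0.0, -0.0]
force: [-0.3, 0.0, -3.0]
opening: 0.428
finger_force: 62.0
```

Call:
move_arm --moves '[{"jaw": 0.03,"dp": [0,0,0],"twist": -0.14},{"jaw": 0.03,"dp": [0,0,0],"twist": -0.28},{"jaw": 0.03,"dp": [0,0,0],"twist": -0.42},{"jaw": 0.03,"dp": [0,0,0],"twist": -0.56},{"jaw": 0.03,"dp": [0,0,0],"twist": -0.7}]'

```text
clock: 8.25
tool_pos: [0.4773, -0.0345, 0.4447]
tcp_rot: [-0.08, 0.997, -0.0, -0.0]
force: [-0.4, -0.3, -3.0]
opening: 0.424
finger_force: 61.9
```

Call:
move_arm --moves '[{"jaw": 0.03,"dp": [0,0,0],"twist": -0.14},{"jaw": 0.03,"dp": [0,0,0],"twist": -0.28},{"jaw": 0.03,"dp": [0,0,0],"twist": -0.42},{"jaw": 0.03,"dp": [0,0,0],"twist": -0.56},{"jaw": 0.03,"dp": [0,0,0],"twist": -0.6}]'

```text
clock: 8.75
tool_pos: [0.4772, -0.0345, 0.4447]
tcp_rot: [-0.37, 0.929, 0.0, -0.0]
force: [-0.8, -0.0, -2.6]
opening: 0.426
finger_force: 61.9
```

```bash
python3 - <<'E'
from h import *
L=[snap('scene') for _ in range(6)];a=L[-1];I=np.mean([l['image'].astype(float) for l in L],0)
goal([.46,.02,.40],None);print(ctrl.read_state()['qpos'][6])
P=ctrl.read_state()['tool_pos'];np.savez('m1.npz',I=I,P=P,q=ctrl.read_state()['tcp_rot'])
for h in (-.174,-.134,-.0865,-.039,0):print(h,np.round(proj(a,P+[0,0,h]),1))
c=proj(a,P+[0,0,-.0865]).astype(int)
x,y=c[0]-40,c[1]-50
cv2.imwrite('pics/m1.png',cv2.resize(np.clip(I[y:y+100,x:x+80]*1.3,0,255).astype(np.uint8)[...,::-1],None,fx=6,fy=6,interpolation=2));print(x,y)
E
```

```text
t 9.05 pos [ 0.4774 -0.0345  0.4449] yawY 2.3232 zaxis [-0. -0. -1.] F [ 0.3  0.4 -3.2] open 0.428 ff 61.9
  dp [-0.0245  0.0517  0.0449] twist 0
2.1369006244746274
-0.174 [300.7 160. ]
-0.134 [300.1 149.5]
-0.0865 [299.2 136.4]
-0.039 [298.4 122.4]
0 [297.6 110.2]
259 86
```

View pics/m1.png

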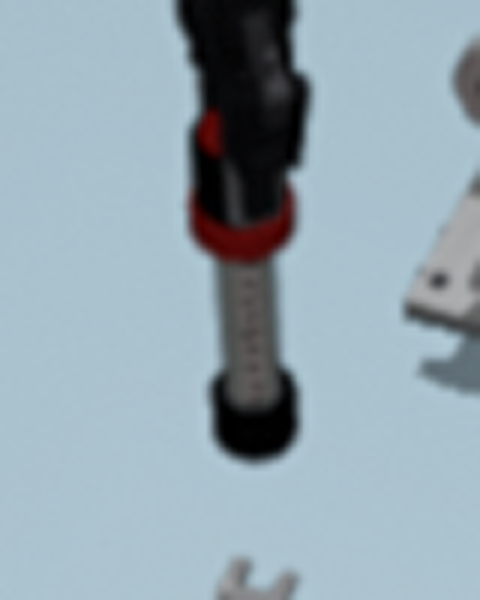

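```bash
python3 - <<'E'
from h import *
D=np.load('m1.npz');I=D['I'].astype(np.float32);a=snap('scene');P=D['P']
lo,hi=proj(a,P+[0,0,-.125]),proj(a,P+[0,0,-.05]);u=(hi-lo)/np.linalg.norm(hi-lo);n=np.array([-u[1],u[0]])
ts=np.arange(-11,11.1,.5);M=[]
for t in ts: M.append(np.mean([cv2.getRectSubPix(I,(1,1),tuple(map(float,lo+(hi-lo)*k+n*t)))[0,0] for k in np.linspace(.2,.9,25)],0))
print(n)
for t,m in zip(ts,M):print(t,np.round(m))
E
```

```text
[ 0.99808235 -0.06190007]
-11.0 [131. 150. 159.]
-10.5 [130. 150. 158.]
-10.0 [131. 150. 158.]
-9.5 [131. 150. 159.]
-9.0 [131. 150. 159.]
-8.5 [131. 150. 159.]
-8.0 [131. 150. 159.]
-7.5 [131. 150. 159.]
-7.0 [131. 151. 160.]
-6.5 [131. 150. 159.]
-6.0 [128. 146. 155.]
-5.5 [121. 138. 146.]
-5.0 [108. 124. 131.]
-4.5 [ 94. 106. 112.]
-4.0 [80. 87. 92.]
-3.5 [68. 72. 74.]
-3.0 [62. 63. 63.]
-2.5 [61. 59. 58.]
-2.0 [61. 58. 57.]
-1.5 [63. 59. 58.]
-1.0 [65. 60. 58.]
-0.5 [65. 59. 58.]
0.0 [65. 57. 57.]
0.5 [64. 55. 55.]
1.0 [63. 55. 54.]
1.5 [64. 55. 55.]
2.0 [64. 56. 56.]
2.5 [64. 57. 56.]
3.0 [62. 57. 56.]
3.5 [61. 57. 56.]
4.0 [61. 60. 60.]
4.5 [65. 67. 69.]
5.0 [74. 81. 84.]
5.5 [ 88.  98. 104.]
6.0 [102. 116. 124.]
6.5 [115. 132. 140.]
7.0 [124. 142. 151.]
7.5 [129. 147. 156.]
8.0 [131. 150. 159.]
8.5 [131. 150. 159.]
9.0 [131. 150. 159.]
9.5 [131. 150. 159.]
10.0 [131. 150. 159.]
10.5 [131. 150. 159.]
11.0 [131. 150. 159.]
```

Call:
move_arm --moves '[{"jaw": 0.03,"dp": [0,0,0],"twist": 0.14},{"jaw": 0.03,"dp": [0,0,0],"twist": 0.28},{"jaw": 0.03,"dp": [0,0,0],"twist": 0.42},{"jaw": 0.03,"dp": [0,0,0],"twist": 0.5},{"jaw": 0.03,"dp": [0,0,0],"twist": 0.5}]'

```text
clock: 9.6
tool_pos: [0.4775, -0.0343, 0.445]
tcp_rot: [-0.126, 0.992, -0.0, 0.0]
force: [0.4, 0.0, -2.5]
opening: 0.425
finger_force: 61.8
```

```bash
cat > prof.py <<'E'
from h import *
import sys
L=[snap('scene') for _ in range(6)];a=L[-1];I=np.mean([l['image'].astype(np.float32) for l in L],0)
st=ctrl.read_state();P=st['tool_pos'];goal(P)
lo,hi=proj(a,P+[0,0,-.125]),proj(a,P+[0,0,-.05]);u=(hi-lo)/np.linalg.norm(hi-lo);n=np.array([-u[1],u[0]])
ts=np.arange(-8,9.1,.5);M=np.array([np.mean([cv2.getRectSubPix(I,(1,1),tuple(map(float,lo+(hi-lo)*k+n*t)))[0,0] for k in np.linspace(.2,.9,25)],0) for t in ts])
for t,m in zip(ts,M):print(t,np.round(m).astype(int),round(float(m[0]-m[2]),1))
np.savez(sys.argv[1],I=I,P=P)
E
python3 prof.py m2.npz
```

```text
t 9.9 pos [ 0.4775 -0.0345  0.445 ] yawY 1.8254 zaxis [-0.  0. -1.] F [-0.6 -1.  -2. ] open 0.426 ff 61.8
  dp [0. 0. 0.] twist 0
-8.0 [131 150 159] -28.2
-7.5 [131 151 160] -28.2
-7.0 [132 151 160] -28.3
-6.5 [131 150 159] -28.2
-6.0 [129 148 157] -27.8
-5.5 [122 140 149] -26.6
-5.0 [111 127 135] -24.0
-4.5 [ 97 110 117] -19.7
-4.0 [83 92 97] -13.5
-3.5 [73 76 79] -6.3
-3.0 [67 65 67] -0.0
-2.5 [63 59 59] 4.2
-2.0 [62 56 56] 6.4
-1.5 [63 55 56] 7.2
-1.0 [64 56 56] 7.2
-0.5 [64 58 57] 6.9
0.0 [65 59 58] 6.3
0.5 [65 60 59] 5.5
1.0 [64 61 59] 5.0
1.5 [64 61 59] 4.7
2.0 [63 61 59] 4.4
2.5 [62 60 58] 4.3
3.0 [60 58 56] 4.0
3.5 [59 58 56] 2.9
4.0 [60 60 59] 0.4
4.5 [64 67 68] -4.0
5.0 [73 79 82] -9.8
5.5 [ 86  97 102] -16.1
6.0 [101 115 122] -21.4
6.5 [115 132 140] -24.9
7.0 [124 142 151] -26.9
7.5 [129 148 157] -27.8
8.0 [131 150 159] -28.1
8.5 [131 151 160] -28.2
9.0 [131 151 160] -28.2
```

Call:
move_arm --moves '[{"jaw": 0.03,"dp": [0,0,0],"twist": -0.14},{"jaw": 0.03,"dp": [0,0,0],"twist": -0.4},{"jaw": 0.03,"dp": [0,0,0],"twist": -1.0},{"jaw": 0.03,"dp": [0,0,0],"twist": -1.0},{"jaw": 0.03,"dp": [0,0,0],"twist": -1.0}]'

```text
clock: 10.4
tool_pos: [0.4775, -0.0345, 0.445]
tcp_rot: [-0.48, 0.877, 0.0, 0.0]
force: [0.6, -0.2, -3.5]
opening: 0.426
finger_force: 61.9
```

```bash
python3 prof.py m3.npz
```

```text
t 10.7 pos [ 0.4775 -0.0345  0.445 ] yawY 2.561 zaxis [-0.  0. -1.] F [-0.  -0.2 -3. ] open 0.424 ff 61.9
  dp [0. 0. 0.] twist 0
-8.0 [131 151 160] -28.3
-7.5 [131 151 160] -28.2
-7.0 [132 151 160] -28.1
-6.5 [131 150 159] -27.9
-6.0 [129 148 156] -27.5
-5.5 [123 141 149] -26.2
-5.0 [112 128 136] -23.6
-4.5 [ 98 111 117] -19.4
-4.0 [83 92 97] -13.7
-3.5 [71 76 79] -7.4
-3.0 [64 65 66] -1.8
-2.5 [61 60 59] 2.1
-2.0 [61 59 57] 4.1
-1.5 [62 59 57] 4.9
-1.0 [63 60 58] 5.4
-0.5 [64 60 58] 5.6
0.0 [65 60 58] 6.2
0.5 [65 59 58] 7.0
1.0 [64 57 57] 7.8
1.5 [63 54 54] 8.3
2.0 [62 53 53] 8.6
2.5 [62 53 53] 8.6
3.0 [62 54 54] 8.1
3.5 [62 56 56] 6.8
4.0 [63 59 59] 3.9
4.5 [65 65 67] -1.1
5.0 [73 77 80] -7.4
5.5 [85 93 99] -14.0
6.0 [ 99 112 119] -19.5
6.5 [113 129 137] -23.5
7.0 [123 141 149] -26.1
7.5 [129 147 156] -27.4
8.0 [131 150 159] -28.0
8.5 [132 151 160] -28.2
9.0 [132 151 160] -28.2
```

Call:
move_arm --moves '[{"jaw": 0.03,"dp": [0,0,0],"twist": 0.145},{"jaw": 0.03,"dp": [0,0,0],"twist": 0.29},{"jaw": 0.03,"dp": [0,0,0],"twist": 0.435},{"jaw": 0.03,"dp": [0,0,0],"twist": 0.58},{"jaw": 0.03,"dp": [0,0,0],"twist": 0.725}]'

```text
clock: 11.2
tool_pos: [0.4775, -0.0344, 0.445]
tcp_rot: [-0.13, 0.992, -0.0, 0.0]
force: [0.1, 0.4, -2.1]
opening: 0.428
finger_force: 61.8
```

Call:
move_arm --moves '[{"jaw": 0.03,"dp": [0,0,0],"twist": 0.145},{"jaw": 0.03,"dp": [0,0,0],"twist": 0.29},{"jaw": 0.03,"dp": [0,0,0],"twist": 0.435},{"jaw": 0.03,"dp": [0,0,0],"twist": 0.58},{"jaw": 0.03,"dp": [0,0,0],"twist": 0.725}]'

```text
clock: 11.7
tool_pos: [0.4775, -0.0343, 0.445]
tcp_rot: [0.23, 0.973, 0.0, 0.0]
force: [-0.3, 0.2, -3.5]
opening: 0.426
finger_force: 61.8
```

Call:
move_arm --moves '[{"jaw": 0.03,"dp": [0,0,0],"twist": 0.145},{"jaw": 0.03,"dp": [0,0,0],"twist": 0.29},{"jaw": 0.03,"dp": [0,0,0],"twist": 0.435},{"jaw": 0.03,"dp": [0,0,0],"twist": 0.58},{"jaw": 0.03,"dp": [0,0,0],"twist": 0.725}]'

```text
clock: 12.2
tool_pos: [0.4775, -0.0343, 0.445]
tcp_rot: [0.56, 0.828, 0.0, 0.0]
force: [-0.0, 0.1, -2.7]
opening: 0.428
finger_force: 61.8
```

Call:
move_arm --moves '[{"jaw": 0.03,"dp": [0,0,0],"twist": 0.145},{"jaw": 0.03,"dp": [0,0,0],"twist": 0.29},{"jaw": 0.03,"dp": [0,0,0],"twist": 0.435},{"jaw": 0.03,"dp": [0,0,0],"twist": 0.58},{"jaw": 0.03,"dp": [0,0,0],"twist": 0.725}]'

```text
clock: 12.7
tool_pos: [0.4774, -0.0343, 0.445]
tcp_rot: [0.818, 0.576, 0.0, -0.0]
force: [0.6, 0.3, -3.7]
opening: 0.427
finger_force: 61.8
```

Call:
move_arm --moves '[{"jaw": 0.03,"dp": [0,0,0],"twist": 0.145},{"jaw": 0.03,"dp": [0,0,0],"twist": 0.29},{"jaw": 0.03,"dp": [0,0,0],"twist": 0.435},{"jaw": 0.03,"dp": [0,0,0],"twist": 0.58},{"jaw": 0.03,"dp": [0,0,0],"twist": 0.725}]'

```text
clock: 13.2
tool_pos: [0.4775, -0.0343, 0.445]
tcp_rot: [0.969, 0.248, 0.0, -0.0]
force: [-0.4, 1.0, -2.5]
opening: 0.428
finger_force: 61.8
```

```bash
python3 -c "
from h import *
goal([.46,.155,.3085],-1.356)"
```

```text
t 13.2 pos [ 0.4775 -0.0343  0.445 ] yawY -1.0688 zaxis [-0.  0. -1.] F [-0.4  1.  -2.5] open 0.428 ff 61.8
  dp [ 0.0758 -0.1744  0.1365] twist 0.2872
```

Call:
move_arm --moves '[{"jaw": 0.03,"dp": [0.014,-0.035,0],"twist": 0.1},{"jaw": 0.03,"dp": [0.03,-0.07,0.02],"twist": 0.2},{"jaw": 0.03,"dp": [0.045,-0.104,0.045],"twist": 0.287},{"jaw": 0.03,"dp": [0.06,-0.137,0.075],"twist": 0.287},{"jaw": 0.03,"dp": [0.07,-0.16,0.105],"twist": 0.287}]'

```text
clock: 13.7
tool_pos: [0.4599, 0.1422, 0.3394]
tcp_rot: [0.994, 0.111, 0.001, -0.001]
force: [1.7, -0.5, -2.9]
opening: 0.43
finger_force: 61.9
```

```bash
python3 -c "
from h import *
ctrl.snapshot('top');goal([.46,.155,.3085],-1.356)"
```

```text
t 13.75 pos [0.4574 0.1452 0.3348] yawY -1.3437 zaxis [-0.006  0.002 -1.   ] F [-3.3  3.5 -7.6] open 0.423 ff 62.0
  dp [ 0.0049 -0.0089  0.0263] twist 0.0123
```

Call:
move_arm --moves '[{"jaw": 0.03,"dp": [0.0005,-0.005,0.012],"twist": 0},{"jaw": 0.03,"dp": [0.001,-0.01,0.022],"twist": 0},{"jaw": 0.03,"dp": [0.0015,-0.0154,0.0315],"twist": 0},{"jaw": 0.03,"dp": [0.0015,-0.0154,0.0315],"twist": 0},{"jaw": 0.03,"dp": [0.0015,-0.0154,0.0315],"twist": 0}]'

```text
clock: 14.25
tool_pos: [0.4588, 0.1543, 0.3088]
tcp_rot: [0.994, 0.111, 0.0, 0.0]
force: [-0.3, -0.2, -3.3]
opening: 0.427
finger_force: 62.2
```

```bash
python3 - <<'E'
from h import *
L=[snap('scene') for _ in range(6)];a=L[-1];I=np.mean([l['image'].astype(float) for l in L],0)
b=snap('top');goal([.46,.155,.3085],-1.356)
P=ctrl.read_state()['tool_pos']
for h in (-.176,-.0885,-.041):print(h,np.round(proj(a,P+[0,0,h]),1))
print('focus',proj(a,[.46,.155,.22]),'lens',[ctrl.tip_of('lens',s)[:1] for s in(a,b)],'gm',ctrl.tip_of('glass_mid',a)[:1],ctrl.tip_of('column_red',a)[:1])
x,y=325,60
c1=cv2.resize(np.clip(I[y:y+110,310:400]*1.4,0,255).astype(np.uint8)[...,::-1],None,fx=5,fy=5,interpolation=2)
c2=cv2.resize(b['image'][180:290,170:240][...,::-1],None,fx=5,fy=5,interpolation=2)
cv2.imwrite('pics/f1.png',np.hstack([c1,c2]))
E
```

```text
t 14.6 pos [0.4586 0.1546 0.3088] yawY -1.348 zaxis [ 0.001  0.    -1.   ] F [ 0.  -0.2 -2.6] open 0.427 ff 62.2
  dp [ 0.0014 -0.0001  0.0003] twist 0.008
-0.176 [326.8 146.9]
-0.0885 [326.9 126.3]
-0.041 [326.9 114.2]
focus [327.3390107  126.39384915] lens [[{'pixel': [343.1, 96.0], 'score': 0.81}], []] gm [{'pixel': [328.3, 126.2], 'score': 0.59}] []
```

View pics/f1.png

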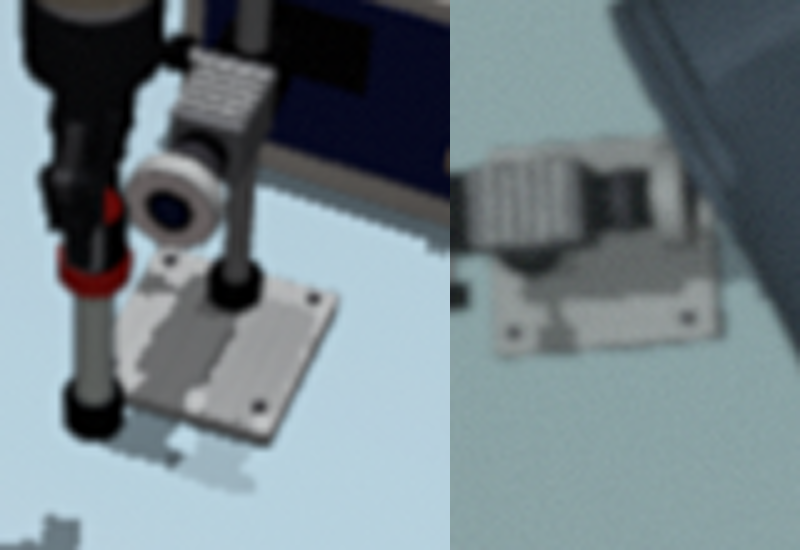

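```bash
python3 - <<'E'
from h import *
q=[.4428,.3744,1.644];a=snap('scene');c,s=np.cos(q[2]),np.sin(q[2])
for z in (.21,.215,.22,.225):
    U=np.array([proj(a,[q[0]+c*x-s*y,q[1]+s*x+c*y,z+.032*np.sin(t)]) for x in(-.1,-.084) for t in np.linspace(0,6.28,80) for y in [.032*np.cos(t)]])
    F=U[:80];print(z,U.min(0),U.max(0),'front',F.min(0),F.max(0))
E
```

```text
0.21 [332.39332355  91.61653432] [353.54334675 111.52493842] front [332.39332355  94.83249378] [351.69222068 111.52493842]
0.215 [332.41163366  90.33613948] [353.61891549 110.32717975] front [332.41163366  93.55310014] [351.76321387 110.32717975]
0.22 [332.43004246  89.04874274] [353.6948938  109.12302294] front [332.43004246  92.26666722] [351.83459417 109.12302294]
0.225 [332.44855075  87.75428652] [353.771285   107.91241658] front [332.44855075  90.97313677] [351.90636473 107.91241658]
```

Call:
move_arm --moves '[{"jaw": 0.03,"dp": [0.001,0,0.0015],"twist": 0.008},{"jaw": 0.03,"dp": [0.001,0,0.0015],"twist": 0.008},{"jaw": 0.03,"dp": [0.001,0,0.0015],"twist": 0.008},{"jaw": 0.03,"dp": [0.001,0,0.0015],"twist": 0.008},{"jaw": 0.03,"dp": [0.001,0,0.0015],"twist": 0.008}]'

```text
clock: 15.35
tool_pos: [0.4594, 0.155, 0.307]
tcp_rot: [0.994, 0.107, -0.0, 0.0]
force: [0.4, 0.6, -3.2]
opening: 0.427
finger_force: 62.2
```

```bash
python3 -c "
from h import *
goal([.46,.155,.3073],-1.356);print(np.abs(ctrl.read_state()['qvel']).max());print(ctrl.job_done())"
```

```text
t 15.35 pos [0.4594 0.155  0.307 ] yawY -1.3555 zaxis [-0. -0. -1.] F [ 0.4  0.6 -3.2] open 0.427 ff 62.2
  dp [ 0.0006  0.0001 -0.0003] twist 0.0005
0.00045753702871117904
the job is handed in; nothing more can be done
None
```

The red column is off the rack and held still and upright about 120 mm in front of the lens, strip turned to the camera, and the job is handed in at 15.35 s; I measured position to a few mm and strip angle to about 0.05 rad, and no verdict came back.

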